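Shut the guard and hold a specimen in the trigger clamp

ROBOT

A 6-joint arm with a two-finger parallel gripper is mounted at the origin on the work surface. World frame = base frame: x ahead of the robot, y to its left, z up, the work surface at z = 0. Lengths are in mm, angles in rad, forces in N, time in s.
With the tool pointing down it reaches from about 350 to 800 mm from the base axis. Payload 7.3 kg.
Tool frame: the origin (TCP) lies at the very end of the fingers, on their centre line; the grasp point (between the pads) lies 19 mm behind it; z points along the fingers, y is the line along which they close (so a half turn about z gives the same grasp; the last joint's range is limited). The gripper opens to 85 mm and grips with 20 to 120 N. Pads are 22 mm wide; open, the fingers measure 114 mm over their backs; the gripper's body (76 mm by 85 mm) begins 54 mm behind the grasp point. The pads swing forward as they close: fully open they stand 13 mm farther back than shut.
Start: joints at [-1.254, 0.342, 1.524, -0, 1.275, -0.146], TCP at [234.413, -469.782, 231.322] pointing down, gripper open.
Joint ranges: [-2.53, 2.53], [-0.77, 2.02], [0.04, 2.7], [-1, 4.14], [0.28, 2.66], [-3.11, 3.11]. Speed limits (rad/s): [2.57, 2.57, 3.14, 3.14, 3.14, 3.14].

INTERFACE

Orientations are given as a unit quaternion [x, y, z, w].
In Python, from cell import r gives the robot as it stands.
- The arm moves only by the shell command python3 -m crank 'ROWS'. ROWS is JSON, a list of rows, each a list of 7 numbers: the shift along the tool's x, y, z in mm, then the turn, a rotation vector about the tool's x, y, z in degrees, then the opening, from 0 (shut) to 1 (fully open). In form: [[tx, ty, tz, ax, ay, az, fingers], ...]. A call has 1 to 8 rows; each row shifts and turns the commanded pose from where the row before left it, along the tool's axes as they then stand; what a row does not reach is not made up. A row lasts 1/10 s, in which the tool goes at most 50 mm and 8.59 degrees, less where a joint would pass 70% of its speed; a pose out of reach is approached as far as the arm can. A call with a gripper value outside its range is refused whole. The fingers move at their own pace and stop on an object; the grip force is fixed at half the most. Time passes only in rows, so rows that do not move let the fingers close. It gives the time, the measured TCP pose, the force, the opening and the grip force at its end, in the units of the state.
- r.observe(): the state, without advancing time (a new reading comes with each control period).
- r.capture(name): name is "side" or "top"; returns a dict with "frame" (480x640x3 uint8, red, green, blue), "intrinsics" (3x3 intrinsics, pixels), "R" (3x3) and "t" (3): a world point X has camera coordinates R X + t. Camera axes: x right, y down, z forward; pixel columns grow to the right and rows downward; lengths in mm; the calibration is good to about 2 mm. A picture is of the moment at which its call begins. There is no depth.
- r.close_job(): hands the job in; it is judged then, once.
The state is a dict: "clock": time; "joint_positions": joint angles; "dq": joint speeds; "joint_torque": joint torques, N m; "eef_pos": TCP position; "tcp_rot": TCP orientation; "force": force on the tool from outside, world axes, zero at the start; "wrist_torque": the same for the moment, N m; "grip_width": opening from 0.0 (shut) to 1.0 (fully open); "gripper_force": force on a finger pad.
Only numpy, scipy, OpenCV 4.12 (cv2) and the standard library are available. Lean on these libraries where they do the work, as an engineer would, in place of code of your own. Each camera call takes 0.05 s, during which the arm holds its last target. There are 200 camera calls.

TASK

Slide the clear guard fully shut in front of the specimen by its orange knob, then squeeze and release the clamp's red trigger against its black grip, stroke after stroke, until the spring pad has pushed the black specimen block back against the anvil. Finish while still holding the trigger squeezed, with the pad's spring stem pushed about half-way into the jaw (the jaw's face at the green band), and never let the red band go into the jaw or the specimen may crush. Do not pull the trigger before the guard is shut, do not touch the jaw or the specimen, and leave the loose things around alone.

Things in the scene. Friction and masses are not known exactly. Their poses are not given: they have to be found in the camera images.
- clamp: Bench trigger clamp fixed to the table: grey base 170 x 285 mm, 6 mm thick; origin on the table, under its middle. Its y axis is the clamping direction, from the upright grip and trigger (-y end) to the anvil (+y end); its -x side is the front, where the guard runs. White cheek plates (32 mm wide, y -132 to -36 mm, top z 72 mm) carry grip and trigger; no other part near them is higher.
- grip_point (a point): Middle of the fixed black grip with a blue cap, at clamp x 0, y -106 mm, z 130 mm. An upright bar 24 mm wide in clamp x, 12 mm thick in clamp y, top at z 146 mm.
- trigger_point (a point): Middle of the red trigger blade (22 mm wide, 8 mm thick), 60 mm from its pivot; tip 11 mm beyond. Pivot: 31 mm to +y of the grip's middle, z 70 mm. Free, this point is 42 mm to +y of grip_point; squeezed fully, 20 mm. Over the outsides grip and blade span 52 mm free (55 at the tip), 30 mm squeezed. Fingers can come down from above outside both and close along the clamp's y.
- trigger (a joint): Trigger angle in rad: 0 free (a light spring returns it), 0.38 squeezed fully against its stop. Pulling it takes about 2 to 5 N at trigger_point, up to about 12 N with the pad's spring pressed.
- blade: The red trigger blade (see trigger_point); origin on its pivot.
- guard (a joint): Travel of the clear guard in m along the clamp's y: 0 fully open (parked in front of the grip), 0.105 fully shut (against its stop, in front of the specimen). Friction about 1.5 N.
- guard_knob (a point): Centre of the guard's orange knob: an upright cylinder 22 mm in diameter and 34 mm tall (z = 84 to 118 mm) on the guard's 10 mm thick top rail (top at z = 84 mm). It moves with the guard along the clamp's y, in a line 75 mm in front (-x) of the clamp's middle, from clamp y = -40 mm (open) to +65 mm (shut).
- jaw: The blue jaw plate on the end of the ram, 30 mm wide and 34 mm tall, 12 mm thick; moves with the ram and carries the spring pad. Origin is not on the jaw: take pad_face.
- pad (a joint): How far the spring pad is pressed into the jaw (m): 0 out, 0.014 at its end; spring 1.2 N per mm. Outwards from the jaw's face its stem shows 4.5 mm bare steel, a 5 mm green band, 1.5 mm bare steel and a 3 mm red band, then the round black pad. 0.0045 to 0.0095 puts the jaw's face in the green band; beyond 0.011 the red band goes in.
- pad_face (a point): Centre of the front (+y) face of the round black pad, 26 mm in diameter, at z = 29 mm.
- specimen: The specimen: a loose black resin block with a bright metal face on top, 36 mm (clamp x) by 40 mm (clamp y) by 32 mm tall, 80 to 160 g, lying on the clamp's steel bed (top at z = 12 mm) between two low rails; origin at the centre of its underside. It stands 1 to 16 mm short of the anvil at first.
- anvil_face (a point): Centre of the anvil's clamping face, looking to -y, at z = 29 mm; it is set at a different place each time and does not give way. When clamped, the specimen's origin is 20 mm to -y of it.
- puck_a: Loose black round specimen mount, 30 mm across, 20 mm tall, standing on the clamp's base plate behind the bed; leave alone.
- puck_b: Loose green round specimen mount, 30 mm across, 20 mm tall, standing on the clamp's base plate; leave alone.
- bottle: Loose amber bottle, 52 mm across, 120 mm tall, to the left of the clamp; leave alone.
- jar: Loose jar with blue cap, 56 mm across, 60 mm tall, to the right of the clamp; leave alone.
- ram (a joint): Travel (m) of the toothed bar that carries the jaw, growing towards the anvil. Each full squeeze moves it on about 10 mm (the first 8 to 13); the first few mm of squeeze may be idle. Released, 4 N of friction keeps it in place, but cannot hold a pressed pad spring: let go, and the ram springs back until the pad is in by only 0 to 3.3 mm.
Not all that is in view belongs to the job. What is shaped like the specimen but yellow is not meant.

How it is judged:
By the outcome, as a careful person would: the job done as asked, in the order asked, and still so for the second after the job is handed in, while the arm keeps its last pose, push and grip.
It also fails if it takes over 72 s, if anything falls off the work surface, if the arm or the gripper's body presses on something with over 40 N, if the wrist force passes 120 N, or if a joint passes its speed limit or range.

## Working session

There is one attempt and no reset: what is moved stays moved. The work goes in short steps, Python scripts to look and compute and a shell command to move; the robot and the scene stay as the last step left them, time stands still between calls to the robot, and variables do not carry over. Pictures are saved under pics/ and viewed, at most 10 in all, crops included, and the job is handed in when it is done.

```bash
mkdir -p pics; ls
python3 - <<'E'
from cell import r
import cv2,pickle
d={}
for n in("top","side"):
    c=r.capture(n);d[n]=c
    cv2.imwrite(f"pics/{n}0.png",c["frame"][:,:,::-1])
    print(n,c["intrinsics"],c["R"],c["t"])
pickle.dump(d,open("cap0.pkl","wb"))
print(r.observe())
E
```

```text
pics
top [[438.93012253   0.         319.34905433]
 [  0.         438.93012253 248.67608442]
 [  0.           0.           1.        ]] [[-0.02116431 -0.99973324 -0.00924797]
 [-0.99356439  0.02206143 -0.11109949]
 [ 0.11127387  0.00683711 -0.99376626]] [ 20.27223208 623.44098952 882.06559478]
side [[452.82735389   0.         321.17103389]
 [  0.         452.82735389 236.86435368]
 [  0.           0.           1.        ]] [[ 0.94527061 -0.32569549  0.01964468]
 [-0.20964151 -0.65237522 -0.7283248 ]
 [ 0.25002781  0.68434569 -0.68495042]] [-592.94101264  197.30182525  744.49431946]
{'clock': 0.1, 'joint_positions': array([-1.25401256e+00,  3.42646817e-01,  1.52488808e+00, -2.65947129e-05,
        1.27537182e+00, -1.46000063e-01]), 'dq': array([ 2.31500474e-03,  5.98274296e-04, -7.73258007e-05,  1.20735091e-03,
       -1.40089120e-03, -2.30787495e-04]), 'joint_torque': array([ 1.67654576e-03, -4.34448087e+01, -2.46488965e+01, -1.29037503e-04,
        4.69039733e-03, -6.38081417e-06]), 'eef_pos': array([ 234.288901  , -469.44963837,  230.71033777]), 'tcp_rot': array([ 9.73347027e-01,  2.29336288e-01, -6.87093978e-05, -6.53552901e-04]), 'force': array([0.34928684, 0.39504576, 0.28975684]), 'wrist_torque': array([-0.02192599,  0.02104382,  0.05920061]), 'gripper_force': 0.0, 'grip_width': 1.002876167889587}
```

View pics/top0.png

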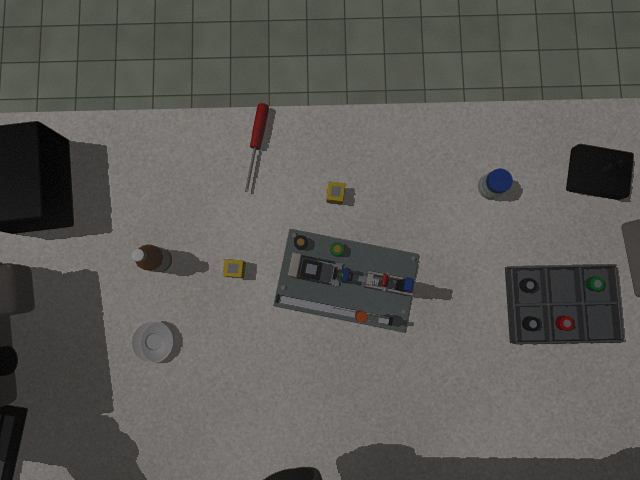

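View pics/side0.png

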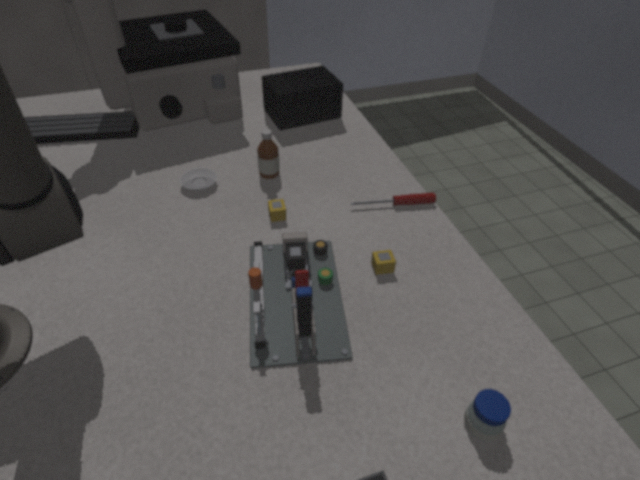

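The top picture shows the clamp with its base corners near (291,229), (419,254), (406,331) and (275,304). The knob is at (361,317), the blue grip cap at (408,285) and the red trigger at (384,281). In the side picture the knob is at (256,277) and the cap at (304,293). I'll enlarge both views around the clamp.

Run:
```python
import cv2,pickle,numpy as np
d=pickle.load(open("cap0.pkl","rb"))
a=d["top"]["frame"][220:340,265:425,::-1];b=d["side"]["frame"][225:375,235:360,::-1]
a=cv2.resize(a,None,fx=5,fy=5,interpolation=cv2.INTER_CUBIC)
b=cv2.resize(b,None,fx=4,fy=4,interpolation=cv2.INTER_CUBIC)
cv2.imwrite("pics/top0z.png",cv2.convertScaleAbs(a,alpha=1.5));cv2.imwrite("pics/side0z.png",cv2.convertScaleAbs(b,alpha=1.5))
```

```text
(no output)
```

View pics/top0z.png

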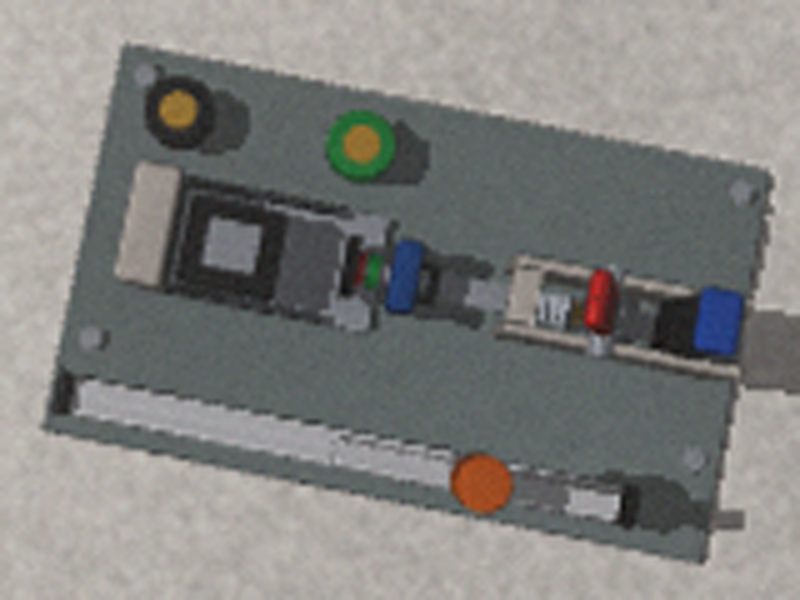

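View pics/side0z.png

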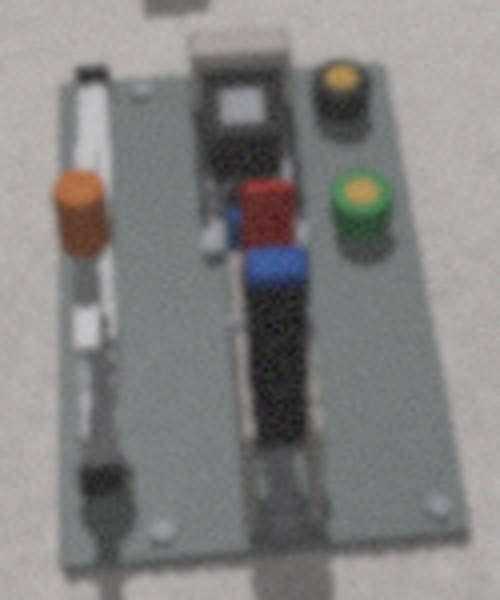

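The enlarged top view shows base corners at zoomed (125,45), (772,170), (705,562) and (45,430), the knob top at (482,484), the cap at (720,318), the blade tip at about (600,298), the jaw at (404,275) and the green band at (375,268). The side zoom shows the knob top at (80,185) and the cap top at about (277,258). Next I'll fit the clamp pose.

```bash
cat > h.py <<'E'
import numpy as np,pickle
from scipy.optimize import least_squares
from scipy.spatial.transform import Rotation as Rot
d=pickle.load(open("cap0.pkl","rb"))
def proj(n,X):
    c=d[n];p=c["R"]@X+c["t"];q=c["intrinsics"]@p;return q[:2]/q[2]
def c2w(P,s):
    a=s[2];return np.array([s[0]+np.cos(a)*P[0]-np.sin(a)*P[1],s[1]+np.sin(a)*P[0]+np.cos(a)*P[1],P[2]])
def ray(n,uv,z):
    c=d[n];Ri=c["R"].T;o=-Ri@c["t"];v=Ri@np.linalg.inv(c["intrinsics"])@np.array([*uv,1.]);return o+v*(z-o[2])/v[2]
T=lambda u,v:(265+(u+.5)/5-.5,220+(v+.5)/5-.5)
S=lambda u,v:(235+(u+.5)/4-.5,225+(v+.5)/4-.5)
E
cat > fit.py <<'E'
from h import *
B=[(85,142.5,6),(85,-142.5,6),(-85,-142.5,6),(-85,142.5,6)]
obs=[("top",p,T(*q)) for p,q in zip(B,[(125,45),(772,170),(705,562),(45,430)])]
obs+=[("side",p,S(*q)) for p,q in zip(B,[(385,65),(468,540),(66,574),(62,84)])]
obs+=[("top",(-75,-40,118),T(482,482)),("side",(-75,-40,118),S(80,186)),("side",(0,-106,146),S(277,256)),("top",(0,-106,146),T(724,320))]
def run(o):
    f=lambda s:np.concatenate([proj(n,c2w(p,s))-q for n,p,q in o])
    s=least_squares(f,[600,0,-.2],x_scale=[100,100,.1],loss="soft_l1").x;return s,f(s).reshape(-1,2)
for o in(obs,[x for x in obs if x[0]=="top"],[x for x in obs if x[0]=="side"]):
    s,e=run(o);print(s);print(e.round(1).tolist())
s,_=run(obs);np.save("pose.npy",s)
a=s[2];iv=lambda X:(np.cos(a)*(X[0]-s[0])+np.sin(a)*(X[1]-s[1]),-np.sin(a)*(X[0]-s[0])+np.cos(a)*(X[1]-s[1]))
for nm,q,z in[("knob",(482,482),118),("blade tip",(600,298),140),("jaw top front edge",(391,272),46),("jaw top rear",(420,277),46),("green start",(382,268),29),("green end",(366,266),29),("spec top near",(278,250),44),("spec top far",(190,235),44),("anvil top edge",(172,227),50)]:
    print(nm,np.round(iv(ray("top",T(*q),z)),1))
E
python3 fit.py
```

```text
[ 5.61179193e+02 -5.06244918e+01 -2.13067443e-01]
[[-0.1, -1.0], [0.4, -1.2], [0.4, -0.8], [0.1, -0.4], [0.5, -1.4], [2.9, -2.4], [0.2, -1.1], [0.2, -0.7], [2.8, 3.7], [-3.5, 2.2], [-3.2, 1.1], [-0.9, 2.9]]
[ 5.60942992e+02 -5.00696508e+01 -2.13571341e-01]
[[-0.3, -0.9], [0.2, -1.0], [0.1, -0.6], [-0.2, -0.3], [2.5, 3.9], [-1.2, 3.0]]
[ 5.61189352e+02 -5.20188737e+01 -2.13811126e-01]
[[0.8, -1.0], [3.2, -1.7], [0.3, -0.4], [0.4, -0.2], [-3.3, 2.8], [-3.0, 1.8]]
knob [-69.2 -33.6]
blade tip [  5.1 -61.9]
jaw top front edge [ 5.7 11.8]
jaw top rear [ 5.9 -0.2]
green start [ 7.6 15.3]
green end [ 7.2 22. ]
spec top near [ 5.8 59. ]
spec top far [ 5.  95.8]
anvil top edge [  6.5 103.3]
```

The mechanism sits off the base's midline in both pictures, so the base centre can't serve as the origin. I'll fit the pose to the mechanism's own features and leave the base offset free.

```bash
cat > fit2.py <<'E'
from h import *
B=[(85,142.5,6),(85,-142.5,6),(-85,-142.5,6),(-85,142.5,6)]
ob=[("top",p,T(*q)) for p,q in zip(B,[(125,45),(772,170),(705,562),(45,430)])]
ob+=[("side",p,S(*q)) for p,q in zip(B,[(385,65),(468,540),(66,574),(62,84)])]
om=[("top",(-75,-40,118),T(482,483)),("side",(-75,-40,118),S(80,186)),("side",(0,-106,146),S(277,256)),("top",(0,-106,146),T(724,320)),
("top",(16,-36,72),T(514,254)),("top",(-16,-36,72),T(498,334)),("top",(-16,-132,72),T(741,378)),
("top",(0,-106+42+4,141),T(600,298))]
def f(p):
    s=p[:3];o=np.array([p[3],p[4],0])
    return np.concatenate([proj(n,c2w(np.array(P)+o,s))-q for n,P,q in ob]+[proj(n,c2w(P,s))-q for n,P,q in om])
R=least_squares(f,[560,-50,-.2,0,0],x_scale=[100,100,.1,10,10],loss="soft_l1")
s=R.x[:3];print(R.x);print(f(R.x).reshape(-1,2).round(1).tolist());np.save("pose.npy",s)
for n,P,q in om:
    W=ray(n,q,P[2]);print(n,P,(W-c2w(P,s)).round(1))
a=s[2];iv=lambda X:(np.cos(a)*(X[0]-s[0])+np.sin(a)*(X[1]-s[1]),-np.sin(a)*(X[0]-s[0])+np.cos(a)*(X[1]-s[1]))
for nm,q,z in[("jaw top front edge",(391,272),46),("green start",(382,268),29),("green end",(366,266),29),("spec top near",(278,250),44),("spec top far",(190,235),44),("anvil top edge",(172,227),50)]:
    print(nm,np.round(iv(ray("top",T(*q),z)),1))
for P in((-75,-40,101),(-75,65,101),(0,-106,130),(0,-64,130)):print(P,c2w(P,s).round(1))
from scipy.spatial.transform import Rotation as Rot
from cell import r
o=r.observe();M=Rot.from_quat(o["tcp_rot"]).as_matrix();print(M.round(3))
E
python3 fit2.py
```

```text
[ 5.66899854e+02 -5.01441682e+01 -2.18876723e-01 -7.31932672e+00
 -2.91218269e+00]
[[0.6, -0.4], [1.0, 0.2], [0.5, 0.5], [0.3, 0.1], [0.2, -0.9], [1.5, -1.4], [-1.5, -0.6], [-0.3, -0.4], [2.2, 0.5], [-0.2, 1.0], [-0.1, -0.0], [-1.3, 0.0], [0.3, -0.4], [0.5, -0.6], [-0.3, 0.2], [-1.9, -0.4]]
top (-75, -40, 118) [1.  4.1 0. ]
side (-75, -40, 118) [0.9 2.  0. ]
side (0, -106, 146) [ 0.1 -0.1  0. ]
top (0, -106, 146) [ 0.  -2.4  0. ]
top (16, -36, 72) [-0.8  0.5  0. ]
top (-16, -36, 72) [-1.1  1.   0. ]
top (-16, -132, 72) [ 0.4 -0.7  0. ]
top (0, -60, 141) [-0.8 -3.4  0. ]
jaw top front edge [ 0.1 10.1]
green start [ 2.1 13.6]
green end [ 1.6 20.3]
spec top near [ 0.  57.4]
spec top far [-1.  94.1]
anvil top edge [  0.4 101.6]
(-75, -40, 101) [485.  -72.9 101. ]
(-75, 65, 101) [507.8  29.6 101. ]
(0, -106, 130) [ 543.9 -153.6  130. ]
(0, -64, 130) [ 553.  -112.6  130. ]
[[ 0.895  0.446 -0.   ]
 [ 0.446 -0.895  0.001]
 [ 0.    -0.001 -1.   ]]
```

The mechanism fit agrees to about 1–2 px, and the jaw and specimen come out on clamp x≈0. The knob sits about 3 mm past the nominal open position. I'll turn the tool so its y is −clamp y and its x is clamp x, with the fingers part shut.

```bash
cat > go.py <<'E'
import sys
from h import *
from cell import r
s=np.load("pose.npy");o=r.observe();M=Rot.from_quat(o["tcp_rot"]).as_matrix()
a=s[2];p=o["eef_pos"];D=p-np.array([s[0],s[1],0])
print("t",o["clock"],"TCP in clamp",np.round([np.cos(a)*D[0]+np.sin(a)*D[1],-np.sin(a)*D[0]+np.cos(a)*D[1],p[2]],1),"F clamp",np.round(Rot.from_euler("z",-a).apply(o["force"]),1),"w",round(o["grip_width"]*85,1),"gf",round(o["gripper_force"],1))
C=c2w((1,0,0),(0,0,a));print("tool x vs clamp x deg",np.degrees(np.arctan2(np.cross(C,M[:,0])[2],C@M[:,0])).round(2),"tool z",M[:,2].round(3),"j",o["joint_positions"].round(2))
if len(sys.argv)>1:
    W=c2w(list(map(float,sys.argv[1:4])),s);print("tool shift",(M.T@(W-p)).round(1))
E
python3 -m crank '[[0,0,0,0,0,7.8,1],[0,0,0,0,0,7.8,1],[0,0,0,0,0,7.8,1],[0,0,0,0,0,7.8,0.5],[0,0,0,0,0,7.8,0.5],[0,0,0,0,0,0,0.5]]'; python3 go.py -75 -36.5 150
```

```text
clock: 0.7
eef_pos: [234.3, -469.6, 230.9]
tcp_rot: [0.994, -0.109, -0.0, -0.0]
force: [0.4, 0.4, -0.4]
grip_width: 0.517
gripper_force: 0.0
t 0.7 TCP in clamp [-233.6 -481.6  230.9] F clamp [ 0.3  0.5 -0.4] w 44.0 gf 0.0
tool x vs clamp x deg -0.01 tool z [-0.     0.001 -1.   ] j [-1.25  0.34  1.52 -0.    1.28  0.54]
tool shift [ 158.5 -445.1   81.2]
```

```bash
python3 -m crank '[[14,-40,0,0,0,0,0.5],[14,-40,0,0,0,0,0.5],[14,-40,0,0,0,0,0.5],[14,-40,0,0,0,0,0.5],[14,-40,0,0,0,0,0.5],[14,-40,0,0,0,0,0.5],[14,-40,0,0,0,0,0.5],[14,-40,0,0,0,0,0.5]]' && python3 -m crank '[[14,-40,10,0,0,0,0.5],[14,-40,15,0,0,0,0.5],[18,-40,20,0,0,0,0.5],[0,-5,20,0,0,0,0.5],[0,0,10,0,0,0,0.5],[0,0,0,0,0,0,0.5]]'; python3 go.py -75 -36.5 91
python3 - <<'E'
from cell import r
import cv2
c=r.capture("side");cv2.imwrite("pics/side1.png",cv2.resize(c["frame"][170:370,190:390,::-1],None,fx=3,fy=3))
E
```

```text
clock: 1.5
eef_pos: [413.5, -180.0, 231.3]
tcp_rot: [0.994, -0.107, 0.0, 0.0]
force: [0.3, -0.7, 0.3]
grip_width: 0.498
gripper_force: 0.0
clock: 2.1
eef_pos: [483.8, -69.4, 155.0]
tcp_rot: [0.994, -0.108, -0.002, -0.0]
force: [0.3, -0.2, 1.0]
grip_width: 0.499
gripper_force: 0.0
t 2.1 TCP in clamp [-76.9 -36.9 155. ] F clamp [ 0.4 -0.2  1. ] w 42.4 gf 0.0
tool x vs clamp x deg 0.19 tool z [-0.003  0.001 -1.   ] j [-0.3   0.36  1.73 -0.    1.06  1.49]
tool shift [ 2.2 -0.4 64. ]
```

View pics/side1.png

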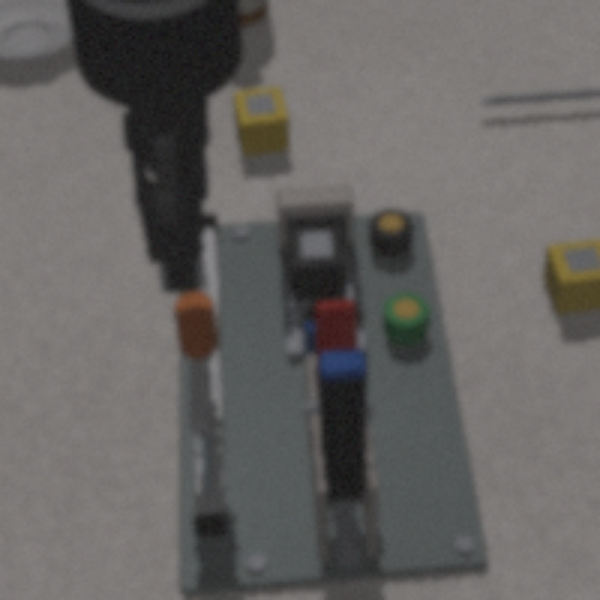

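The fingers stand above the orange knob at zoomed (196,300), slightly to its −x side. I'll shift 2 mm and lower them astride it.

```bash
python3 -m crank '[[2,0,15,0,0,0,0.5],[0,0,15,0,0,0,0.5],[0,0,10,0,0,0,0.5]]' && python3 -m crank '[[0,0,10,0,0,0,0.5],[0,0,10,0,0,0,0.5],[0,0,2,0,0,0,0.5],[0,0,0,0,0,0,0.5]]'; python3 go.py -75 -36.5 92
python3 - <<'E'
from cell import r
import cv2
c=r.capture("side");cv2.imwrite("pics/side2.png",cv2.resize(c["frame"][170:370,190:390,::-1],None,fx=3,fy=3))
E
```

```text
clock: 2.45
eef_pos: [486.9, -71.1, 116.6]
tcp_rot: [0.994, -0.109, 0.001, 0.0]
force: [-0.8, -0.6, -0.5]
grip_width: 0.498
gripper_force: 0.0
clock: 2.85
eef_pos: [486.8, -70.0, 94.1]
tcp_rot: [0.994, -0.109, -0.0, -0.0]
force: [0.0, -0.2, 0.0]
grip_width: 0.501
gripper_force: 0.0
t 2.85 TCP in clamp [-73.9 -36.7  94.1] F clamp [ 0.1 -0.2  0. ] w 42.6 gf 0.0
tool x vs clamp x deg 0.05 tool z [-0.  0. -1.] j [-0.3   0.44  1.8  -0.    0.9   1.49]
tool shift [-1.1 -0.2  2.1]
```

View pics/side2.png

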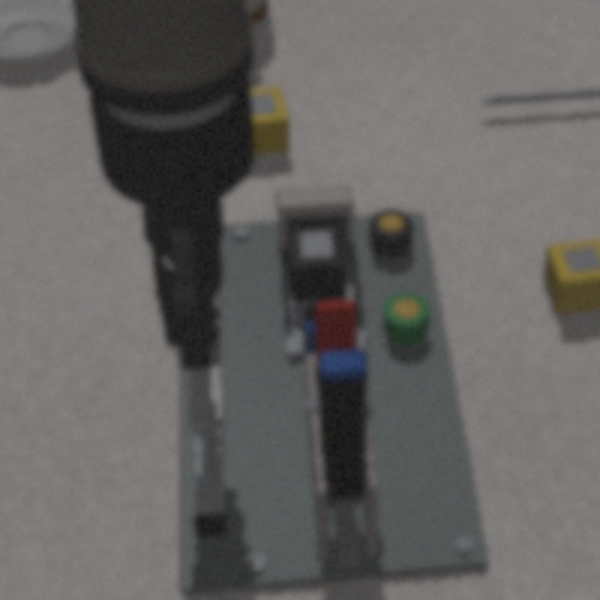

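The knob is hidden between the fingers and there is no contact force. Gripping it.

```bash
python3 -m crank '[[0,0,0,0,0,0,0.2],[0,0,0,0,0,0,0.2],[0,0,0,0,0,0,0.2],[0,0,0,0,0,0,0.2]]'; python3 go.py -75 65 92
```

```text
clock: 3.3
eef_pos: [487.2, -70.0, 95.0]
tcp_rot: [0.994, -0.109, 0.001, 0.0]
force: [-1.1, 1.1, 5.9]
grip_width: 0.238
gripper_force: 58.5
t 3.3 TCP in clamp [-73.5 -36.7  95. ] F clamp [-1.3  0.8  5.9] w 20.3 gf 58.5
tool x vs clamp x deg 0.07 tool z [ 0.001 -0.    -1.   ] j [-0.3   0.44  1.8  -0.    0.9   1.49]
tool shift [  -1.4 -101.7    3. ]
```

```bash
python3 -m crank '[[0,-10,0,0,0,0,0.2],[0,-13,0,0,0,0,0.2],[0,-13,0,0,0,0,0.2],[0,-13,0,0,0,0,0.2],[0,-13,0,0,0,0,0.2],[0,-13,0,0,0,0,0.2],[0,-13,0,0,0,0,0.2],[0,-6,0,0,0,0,0.2]]' && python3 -m crank '[[0,-2,0,0,0,0,0.2],[0,-1,0,0,0,0,0.2],[0,-1,0,0,0,0,0.2],[0,0,0,0,0,0,0.2]]'; python3 go.py -75 65 92
```

```text
clock: 4.1
eef_pos: [507.6, 22.5, 94.9]
tcp_rot: [0.994, -0.108, 0.001, 0.0]
force: [-1.6, -2.5, 6.1]
grip_width: 0.235
gripper_force: 58.8
clock: 4.5
eef_pos: [508.3, 25.8, 95.0]
tcp_rot: [0.994, -0.109, 0.001, 0.0]
force: [-1.4, 0.2, 6.7]
grip_width: 0.235
gripper_force: 58.7
t 4.5 TCP in clamp [-73.7  61.4  95. ] F clamp [-1.4 -0.1  6.7] w 20.0 gf 58.7
tool x vs clamp x deg 0.08 tool z [ 0.001 -0.    -1.   ] j [-0.1   0.47  1.75 -0.    0.92  1.69]
tool shift [-1.3 -3.6  3. ]
```

Not at the stop yet, so I'll step on until the force rises.

```bash
python3 -m crank '[[0,-2,0,0,0,0,0.2],[0,-1,0,0,0,0,0.2],[0,0,0,0,0,0,0.2]]'; python3 -m crank '[[0,-1,0,0,0,0,0.2],[0,0,0,0,0,0,0.2]]';  python3 -m crank '[[0,-1,0,0,0,0,0.2],[0,0,0,0,0,0,0.2]]'; python3 go.py -75 65 92
```

```text
clock: 4.8
eef_pos: [508.7, 27.7, 95.0]
tcp_rot: [0.994, -0.108, 0.0, 0.001]
force: [-2.3, -5.2, 6.5]
grip_width: 0.233
gripper_force: 58.9
clock: 5.0
eef_pos: [508.7, 27.7, 95.0]
tcp_rot: [0.994, -0.108, 0.0, 0.002]
force: [-2.8, -10.6, 7.7]
grip_width: 0.234
gripper_force: 59.0
clock: 5.2
eef_pos: [508.7, 27.8, 95.0]
tcp_rot: [0.994, -0.108, -0.0, 0.002]
force: [-5.0, -14.3, 7.9]
grip_width: 0.235
gripper_force: 59.2
t 5.2 TCP in clamp [-73.7  63.4  95. ] F clamp [ -1.8 -15.    7.9] w 20.0 gf 59.2
tool x vs clamp x deg 0.1 tool z [-0.001 -0.005 -1.   ] j [-0.09  0.47  1.75 -0.01  0.92  1.7 ]
tool shift [-1.3 -1.6  2.9]
```

The guard is against its stop: 15 N built up with no further motion, and about 100 mm travelled. Releasing, lifting, and moving over the trigger. The stop also shows a −1.6 mm bias in y (TCP 63.4 against 65).

```bash
python3 -m crank '[[0,0,0,0,0,0,0.5],[0,0,0,0,0,0,0.5],[0,0,0,0,0,0,0.5],[0,0,-10,0,0,0,0.5],[0,0,-20,0,0,0,0.5],[0,0,-30,0,0,0,1],[0,0,-40,0,0,0,1],[0,0,-10,0,0,0,1]]'; python3 go.py 0 -87 210
python3 - <<'E'
from cell import r
import cv2
c=r.capture("top");cv2.imwrite("pics/top1.png",cv2.convertScaleAbs(cv2.resize(c["frame"][215:345,260:430,::-1],None,fx=4,fy=4,interpolation=cv2.INTER_CUBIC),alpha=1.5))
E
```

```text
clock: 6.0
eef_pos: [511.1, 30.8, 209.1]
tcp_rot: [0.994, -0.108, 0.004, -0.0]
force: [0.3, -0.6, -0.1]
grip_width: 0.975
gripper_force: 0.0
t 6.0 TCP in clamp [-72.1  66.9 209.1] F clamp [ 0.4 -0.5 -0.1] w 82.9 gf 0.0
tool x vs clamp x deg 0.08 tool z [ 0.008 -0.001 -1.   ] j [-0.09  0.33  1.6   0.    1.2   1.7 ]
tool shift [ 71.8 154.   -0.5]
```

View pics/top1.png

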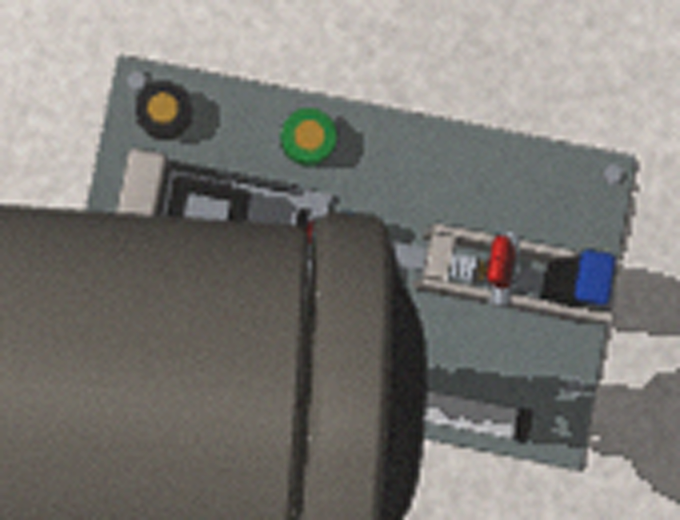

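The arm hides the front, but the red trigger at zoomed (500,262) and the cap at (597,277) stand untouched. Moving above them.

```bash
python3 -m crank '[[12,25,-5,0,0,0,1],[12,25,0,0,0,0,1],[12,25,0,0,0,0,1],[12,25,0,0,0,0,1],[12,25,0,0,0,0,1],[11,25,0,0,0,0,1],[0,2,0,0,0,0,1],[0,0,0,0,0,0,1]]'; python3 go.py 0 -86.5 111
python3 - <<'E'
from cell import r
import cv2,numpy as np
f=lambda c,y,x:cv2.resize(c["frame"][y:y+150,x:x+130,::-1],None,fx=3,fy=4,interpolation=cv2.INTER_CUBIC)
a=f(r.capture("top"),210,330);b=f(r.capture("side"),210,240)
cv2.imwrite("pics/both.png",cv2.convertScaleAbs(np.hstack([a,b]),alpha=1.5))
E
```

```text
clock: 6.85
eef_pos: [545.0, -133.2, 208.3]
tcp_rot: [0.994, -0.109, -0.001, -0.0]
force: [0.2, 0.8, -0.4]
grip_width: 1.0
gripper_force: 0.0
t 6.85 TCP in clamp [ -3.4 -85.8 208.3] F clamp [ 0.1  0.8 -0.4] w 85.0 gf 0.0
tool x vs clamp x deg -0.02 tool z [-0.002  0.001 -1.   ] j [-0.38  0.43  1.46  0.    1.26  1.41]
tool shift [ 3.5  0.7 97.2]
```

View pics/both.png

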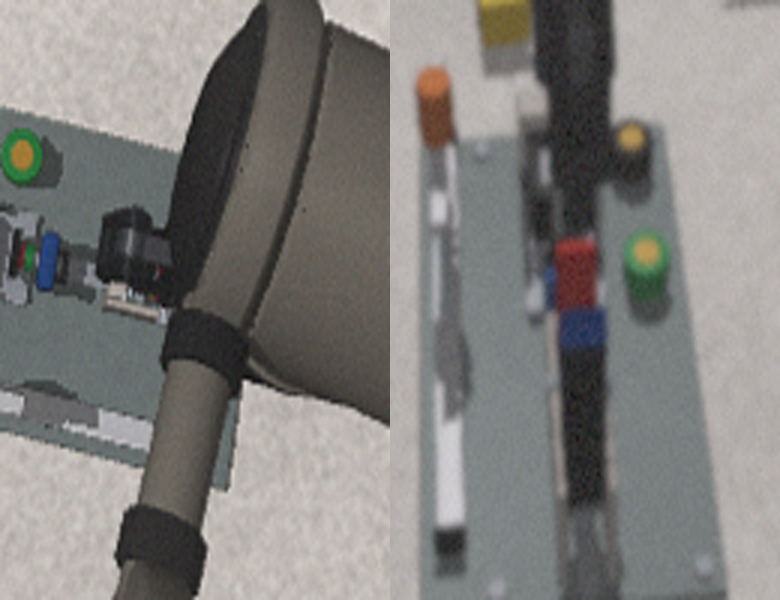

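The knob is now at the far (shut) end. The top camera still sees the blue jaw at zoomed (47,260) and the green band at (30,252), and the fingers line up with the grip and trigger. Lowering, then checking contact.

```bash
python3 -m crank '[[3.5,0.7,20,0,0,0,1],[0,0,20,0,0,0,1],[0,0,10,0,0,0,1],[0,0,0,0,0,0,1]]' && python3 -m crank '[[0,0,10,0,0,0,1],[0,0,10,0,0,0,1],[0,0,10,0,0,0,1],[0,0,10,0,0,0,1],[0,0,7,0,0,0,1],[0,0,0,0,0,0,1]]'; python3 go.py 0 -86.5 111
cat > band.py <<'E'
# sub-pixel positions along the clamp axis in the mean of a few top pictures
import cv2,sys
from h import *
from cell import r
s=np.load("pose.npy")
def strip(F,xs=(-1.5,0,1.5),z=29,lo=-10,hi=125,st=.5):
    ys=np.arange(lo,hi,st);L=[]
    for x in xs:
        uv=np.array([proj("top",c2w((x,y,z),s)) for y in ys],np.float32)
        L.append(cv2.remap(F,uv[:,0],uv[:,1],cv2.INTER_CUBIC))
    return ys,np.mean(L,0).reshape(len(ys),3)
def edge(ys,p,lo,hi):
    m=(ys>=lo)&(ys<=hi);g=np.abs(np.gradient(p));k=np.where(m)[0];i=k[g[k].argmax()];w=slice(max(i-4,0),i+5);return (g[w]*ys[w]).sum()/g[w].sum()
def measure(n=3,F=None):
    if F is None:F=np.mean([r.capture("top")["frame"].astype(np.float32) for _ in range(n)],0)
    F=F.astype(np.float32);cv2.imwrite("pics/last.png",F[:,:,::-1])
    ys,c=strip(F,(-0.5,1,2.5));R,G,B=c.T;ex=lambda q:np.clip(q,0,None)
    g=ex(G-np.maximum(R,B)-8);rd=ex(R-np.maximum(G,B)-8)
    yb,cb=strip(F,(-9,-8,8,9),46);b=ex(cb[:,2]-np.maximum(cb[:,0],cb[:,1])-8)
    st=lambda q,y:(round((q*y).sum()/max(q.sum(),1e-6),2),round(q.sum()*.5,1))
    yt,ct=strip(F,(-2,0,2),44);br=ct.max(1);m=(yt>60)&(yt<110);w=ex(br-70)*m
    print("green c,area",st(g,ys),"red",st(rd,ys),"jaw c",st(b,yb),"specimen bright",[round(edge(yt,br,l,h),2) for l,h in((62,80),(78,92),(90,108))])
    return ys,c,yt,ct
if __name__=="__main__":measure(int(sys.argv[1]) if len(sys.argv)>1 else 3)
E
python3 - <<'E'
from band import *
ys,c,yt,ct=measure(F=d["top"]["frame"])
print([(y,*v.astype(int)) for y,v in zip(ys,c) if 0<y<45 and y%1==0])
print([(y,int(v.max())) for y,v in zip(yt,ct) if 50<y<115 and y%1==0])
measure(3)
E
```

```text
clock: 7.35
eef_pos: [547.9, -133.4, 158.0]
tcp_rot: [0.994, -0.108, -0.002, -0.0]
force: [0.9, 1.0, -0.0]
grip_width: 0.999
gripper_force: 0.0
clock: 7.95
eef_pos: [548.2, -134.4, 111.0]
tcp_rot: [0.994, -0.109, -0.001, -0.0]
force: [0.7, 0.0, 0.2]
grip_width: 0.999
gripper_force: 0.0
t 7.95 TCP in clamp [ -0.  -86.3 111. ] F clamp [0.7 0.1 0.2] w 84.9 gf 0.0
tool x vs clamp x deg 0.05 tool z [-0.002  0.001 -1.   ] j [-0.38  0.53  1.57 -0.    1.04  1.41]
tool shift [ 0.   0.2 -0. ]
green c,area (np.float64(16.86), np.float32(111.4)) red (np.float64(22.32), np.float32(51.5)) jaw c (np.float64(4.95), np.float32(231.5)) specimen bright [np.float64(65.41), np.float64(87.5), np.float64(103.37)]
[(np.float64(1.0), np.int64(23), np.int64(39), np.int64(67)), (np.float64(2.0), np.int64(24), np.int64(39), np.int64(68)), (np.float64(3.0), np.int64(25), np.int64(40), np.int64(69)), (np.float64(4.0), np.int64(25), np.int64(40), np.int64(71)), (np.float64(5.0), np.int64(25), np.int64(40), np.int64(73)), (np.float64(6.0), np.int64(24), np.int64(40), np.int64(75)), (np.float64(7.0), np.int64(23), n
[... 3504 characters left out ...]
at64(100.0), 29), (np.float64(101.0), 29), (np.float64(102.0), 40), (np.float64(103.0), 57), (np.float64(104.0), 77), (np.float64(105.0), 92), (np.float64(106.0), 99), (np.float64(107.0), 100), (np.float64(108.0), 98), (np.float64(109.0), 98), (np.float64(110.0), 98), (np.float64(111.0), 98), (np.float64(112.0), 99), (np.float64(113.0), 99), (np.float64(114.0), 100)]
green c,area (np.float64(16.84), np.float32(136.1)) red (np.float64(22.35), np.float32(66.6)) jaw c (np.float64(4.94), np.float32(281.4)) specimen bright [np.float64(65.44), np.float64(87.48), np.float64(103.32)][ WARN:0@0.637] global loadsave.cpp:1063 imwrite_ Unsupported depth image for selected encoder is fallbacked to CV_8U.
```

The sub-pixel readings are steady: red centre minus jaw centre is 17.4 mm with the pad out, so the target is about 10.4. About 40 mm of ram travel is needed. I'll move so that the squeeze centres on the grip, then make the first stroke.

```bash
python3 -m crank '[[0,4,0,0,0,0,1],[0,4,0,0,0,0,1],[0,3.5,0,0,0,0,1],[0,0,0,0,0,0,1]]' && python3 -m crank '[[0,0,0,0,0,0,0.8],[0,0,0,0,0,0,0.7],[0,0,0,0,0,0,0.6],[0,0,0,0,0,0,0.5],[0,0,0,0,0,0,0.4],[0,0,0,0,0,0,0.36],[0,0,0,0,0,0,0.36],[0,0,0,0,0,0,0.36]]'; python3 go.py; python3 band.py 2>/dev/null
```

```text
clock: 8.5
eef_pos: [546.3, -146.4, 112.5]
tcp_rot: [0.994, -0.109, 0.0, 0.0]
force: [0.3, 0.7, 0.3]
grip_width: 0.999
gripper_force: 0.0
clock: 9.3
eef_pos: [546.6, -145.8, 113.0]
tcp_rot: [0.994, -0.109, 0.001, 0.0]
force: [-0.1, 1.5, 6.5]
grip_width: 0.365
gripper_force: 27.1
t 9.3 TCP in clamp [  1.  -97.8 113. ] F clamp [-0.4  1.5  6.5] w 31.0 gf 27.1
tool x vs clamp x deg 0.05 tool z [ 0.001 -0.    -1.   ] j [-0.4   0.53  1.57  0.    1.04  1.39]
green c,area (np.float64(27.18), np.float32(137.6)) red (np.float64(32.52), np.float32(75.7)) jaw c (np.float64(15.03), np.float32(282.5)) specimen bright [np.float64(65.44), np.float64(87.51), np.float64(103.34)]
```

Stroke 1 moved the jaw 10.1 mm. Release and stroke 2.

```bash
python3 -m crank '[[0,0,0,0,0,0,0.7],[0,0,0,0,0,0,1],[0,0,0,0,0,0,1],[0,0,0,0,0,0,1],[0,0,0,0,0,0,1]]' && python3 band.py 2>/dev/null; python3 -m crank '[[0,0,0,0,0,0,0.8],[0,0,0,0,0,0,0.7],[0,0,0,0,0,0,0.6],[0,0,0,0,0,0,0.5],[0,0,0,0,0,0,0.4],[0,0,0,0,0,0,0.36],[0,0,0,0,0,0,0.36],[0,0,0,0,0,0,0.36]]'; python3 go.py; python3 band.py 2>/dev/null
```

```text
clock: 9.95
eef_pos: [546.3, -146.0, 112.3]
tcp_rot: [0.994, -0.109, -0.0, 0.0]
force: [0.2, -0.3, -0.6]
grip_width: 0.998
gripper_force: 0.0
green c,area (np.float64(27.11), np.float32(137.2)) red (np.float64(32.53), np.float32(78.2)) jaw c (np.float64(14.95), np.float32(276.3)) specimen bright [np.float64(65.46), np.float64(87.46), np.float64(103.31)]
clock: 10.9
eef_pos: [546.6, -145.8, 113.1]
tcp_rot: [0.994, -0.109, 0.001, 0.0]
force: [-0.8, 2.3, 5.8]
grip_width: 0.364
gripper_force: 26.9
t 10.9 TCP in clamp [  1.  -97.8 113.1] F clamp [-1.3  2.   5.8] w 30.9 gf 26.9
tool x vs clamp x deg 0.05 tool z [ 0.001 -0.    -1.   ] j [-0.4   0.53  1.57  0.    1.04  1.39]
green c,area (np.float64(37.12), np.float32(134.8)) red (np.float64(42.74), np.float32(90.0)) jaw c (np.float64(24.98), np.float32(268.5)) specimen bright [np.float64(65.46), np.float64(87.5), np.float64(103.33)]
```

```bash
python3 -m crank '[[0,0,0,0,0,0,0.7],[0,0,0,0,0,0,1],[0,0,0,0,0,0,1],[0,0,0,0,0,0,1],[0,0,0,0,0,0,1]]' && python3 band.py 2>/dev/null; python3 -m crank '[[0,0,0,0,0,0,0.8],[0,0,0,0,0,0,0.7],[0,0,0,0,0,0,0.6],[0,0,0,0,0,0,0.5],[0,0,0,0,0,0,0.4],[0,0,0,0,0,0,0.36],[0,0,0,0,0,0,0.36],[0,0,0,0,0,0,0.36]]'; python3 go.py; python3 band.py 2>/dev/null
```

```text
clock: 11.55
eef_pos: [546.3, -146.1, 112.3]
tcp_rot: [0.994, -0.109, -0.0, 0.0]
force: [0.5, 0.9, -0.3]
grip_width: 1.003
gripper_force: 0.0
green c,area (np.float64(37.08), np.float32(138.0)) red (np.float64(42.7), np.float32(87.8)) jaw c (np.float64(24.91), np.float32(271.4)) specimen bright [np.float64(65.47), np.float64(87.48), np.float64(103.34)]
clock: 12.5
eef_pos: [546.6, -145.9, 113.1]
tcp_rot: [0.994, -0.109, 0.001, 0.0]
force: [-0.3, 2.0, 6.9]
grip_width: 0.369
gripper_force: 26.8
t 12.5 TCP in clamp [  1.  -97.8 113.1] F clamp [-0.7  1.9  6.9] w 31.4 gf 26.8
tool x vs clamp x deg 0.04 tool z [ 0.001 -0.    -1.   ] j [-0.4   0.53  1.57  0.    1.04  1.39]
green c,area (np.float64(46.53), np.float32(134.5)) red (np.float64(52.05), np.float32(77.1)) jaw c (np.float64(34.75), np.float32(270.8)) specimen bright [np.float64(68.94), np.float64(90.52), np.float64(90.52)]
```

The specimen has moved 3.3 mm. Stroke 4 goes in steps, watching the bands.

```bash
python3 -m crank '[[0,0,0,0,0,0,0.7],[0,0,0,0,0,0,1],[0,0,0,0,0,0,1],[0,0,0,0,0,0,1],[0,0,0,0,0,0,1]]' && python3 band.py 2>/dev/null; python3 -m crank '[[0,0,0,0,0,0,0.8],[0,0,0,0,0,0,0.7],[0,0,0,0,0,0,0.6],[0,0,0,0,0,0,0.6],[0,0,0,0,0,0,0.6]]';  python3 band.py 2>/dev/null
```

```text
clock: 13.15
eef_pos: [546.3, -146.1, 112.3]
tcp_rot: [0.994, -0.109, 0.0, 0.0]
force: [0.7, 0.3, -0.1]
grip_width: 1.003
gripper_force: 0.0
green c,area (np.float64(46.54), np.float32(133.8)) red (np.float64(52.04), np.float32(75.2)) jaw c (np.float64(34.72), np.float32(270.3)) specimen bright [np.float64(68.92), np.float64(90.54), np.float64(90.54)]
clock: 13.8
eef_pos: [546.8, -145.0, 112.7]
tcp_rot: [0.994, -0.109, 0.0, -0.0]
force: [1.5, 4.8, 2.9]
grip_width: 0.603
gripper_force: 2.5
green c,area (np.float64(48.41), np.float32(138.5)) red (np.float64(53.8), np.float32(78.2)) jaw c (np.float64(38.07), np.float32(265.9)) specimen bright [np.float64(70.13), np.float64(92.37), np.float64(92.44)]
```

```bash
python3 -m crank '[[0,0,0,0,0,0,0.5],[0,0,0,0,0,0,0.5],[0,0,0,0,0,0,0.5]]';  python3 band.py 2>/dev/null
```

```text
clock: 14.25
eef_pos: [547.0, -144.3, 113.0]
tcp_rot: [0.994, -0.109, 0.001, -0.001]
force: [2.0, 7.0, 5.5]
grip_width: 0.501
gripper_force: 4.0
green c,area (np.float64(48.57), np.float32(133.7)) red (np.float64(53.8), np.float32(75.4)) jaw c (np.float64(40.02), np.float32(260.0)) specimen bright [np.float64(70.15), np.float64(92.39), np.float64(92.46)]
```

The specimen is against the anvil: it no longer moves while the jaw still advances. The pad is in by about 3.7 mm, so I'll squeeze on to near the trigger's stop.

```bash
python3 -m crank '[[0,0,0,0,0,0,0.43],[0,0,0,0,0,0,0.43],[0,0,0,0,0,0,0.43]]';  python3 band.py 2>/dev/null; python3 -m crank '[[0,0,0,0,0,0,0.38],[0,0,0,0,0,0,0.36],[0,0,0,0,0,0,0.36],[0,0,0,0,0,0,0.36]]';python3 go.py;  python3 band.py 2>/dev/null
python3 - <<'E'
import cv2
a=cv2.imread("pics/last.png")[240:300,285:365]
cv2.imwrite("pics/final.png",cv2.convertScaleAbs(cv2.resize(a,None,fx=9,fy=9,interpolation=cv2.INTER_CUBIC),alpha=1.6))
E
```

```text
clock: 14.7
eef_pos: [547.1, -144.0, 113.2]
tcp_rot: [0.994, -0.109, 0.001, -0.001]
force: [1.6, 9.6, 6.8]
grip_width: 0.432
gripper_force: 4.9
green c,area (np.float64(49.09), np.float32(102.0)) red (np.float64(53.81), np.float32(77.3)) jaw c (np.float64(41.49), np.float32(266.2)) specimen bright [np.float64(70.13), np.float64(92.34), np.float64(92.41)]
clock: 15.25
eef_pos: [546.7, -145.9, 113.6]
tcp_rot: [0.994, -0.109, 0.001, 0.0]
force: [-2.0, 0.8, 9.1]
grip_width: 0.371
gripper_force: 25.1
t 15.25 TCP in clamp [  1.1 -97.8 113.6] F clamp [-2.1  0.3  9.1] w 31.5 gf 25.1
tool x vs clamp x deg 0.05 tool z [ 0.002 -0.001 -1.   ] j [-0.4   0.53  1.57  0.    1.04  1.39]
green c,area (np.float64(50.19), np.float32(17.5)) red (np.float64(53.88), np.float32(73.5)) jaw c (np.float64(43.78), np.float32(264.1)) specimen bright [np.float64(70.1), np.float64(92.35), np.float64(92.41)]
```

View pics/final.png

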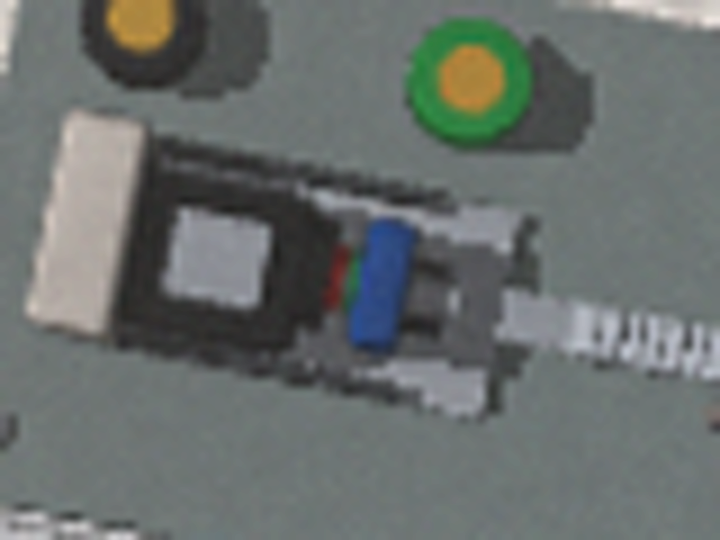

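Specimen sits tight on the anvil at the left. The blue jaw is at zoomed (383,285), with a thin green strip at (352,282) and the whole red band at (335,278) still outside. Jaw-to-red and jaw travel both put the pad in by about 7.4 mm, inside the green band. Handing in.

```bash
python3 -m crank '[[0,0,0,0,0,0,0.36],[0,0,0,0,0,0,0.36],[0,0,0,0,0,0,0.36]]'; python3 band.py 2>/dev/null; python3 -c "
from cell import r
print(r.close_job())"
```

```text
clock: 15.7
eef_pos: [546.7, -145.9, 113.6]
tcp_rot: [0.994, -0.109, 0.001, 0.0]
force: [-1.4, 2.0, 8.9]
grip_width: 0.365
gripper_force: 25.1
green c,area (np.float64(50.19), np.float32(18.3)) red (np.float64(53.86), np.float32(75.6)) jaw c (np.float64(43.81), np.float32(266.4)) specimen bright [np.float64(70.18), np.float64(92.33), np.float64(92.37)]
the job is handed in; nothing more can be done
None
```

I handed the job in after about 16 s: the guard is shut against its stop, the specimen is against the anvil after four strokes, and the trigger is still held squeezed with the pad in about 7.4 mm by camera estimate (green band; red band outside the jaw).

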